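Rack the spray cans by colour and close the fence for the road

ROBOT

A 7-joint arm with a two-finger parallel gripper is mounted at the origin on the work surface. World frame = base frame: x ahead of the robot, y to its left, z up, the work surface at z = 0. Lengths are in mm, angles in rad, forces in N, time in s.
With the tool pointing down it reaches from about 350 to 900 mm from the base axis. Payload 8.1 kg.
Tool frame: the origin (TCP) lies midway between the tips of the shut fingers; the grasp point (between the pads) lies 19 mm behind it; z points along the fingers, y is the line along which they close (so a half turn about z gives the same grasp; the last joint's range is limited). The gripper opens to 85 mm and grips with 20 to 120 N. Pads are 22 mm wide; open, the fingers measure 114 mm over their backs; the gripper's body (76 mm by 85 mm) begins 54 mm behind the grasp point. The pads swing forward as they close: fully open they stand 13 mm farther back than shut.
Start: joints at [-0.103, 0.434, 0.025, 1.573, -0.012, 1.134, -0.075], TCP at [625.013, -0.027, 231.323] pointing down, gripper open.
Joint ranges: [-2.62, 2.62], [-0.44, 2.09], [-1.27, 1.32], [0.08, 2.57], [-1.32, 4.46], [0.12, 2], [-2.74, 2.74]. Speed limits (rad/s): [2.22, 2.22, 3.01, 3.01, 3.14, 3.14, 3.14].

INTERFACE

Orientations are given as [roll, pitch, yaw] about the fixed x, y, z axes, in that order (R = Rz(yaw) Ry(pitch) Rx(roll)).
In Python, from rig import env gives the robot as it stands.
- The arm moves only by the tool carry_out, never from a script. Its argument "rows" is a list that holds one entry, the list of rows, each a list of 7 numbers: the shift along the world's x, y, z in mm, then the turn, a rotation vector about the world's x, y, z in rad, then the finger opening in mm, from 0 to 85.4. A call has 1 to 10 rows; each row shifts and turns the commanded pose from where the row before left it; what a row does not reach is not made up. A row lasts 1/10 s, in which the tool goes at most 50 mm and 8.59 degrees, less where a joint would pass 70% of its speed; a pose out of reach is approached as far as the arm can. A call is refused whole if a number of a shift passes 50 or a number of a turn 0.15, either way. A call with a gripper value outside its range is refused whole. The fingers move at their own pace and stop on an object; "squeeze" is the grip in N (left out, the last holds). Time passes only in rows, so rows that do not move let the fingers close. It gives the time, the measured TCP pose, the force, the opening and the grip force at its end, in the units of the state.
- env.sense(): the state, without advancing time (a new reading comes with each control period).
- env.snapshot(name): name is "scene" or "side" or "wrist"; returns (picture, depth): 480x640x3 uint8, red, green, blue; 480x640 float32, mm along the optical axis (not along the pixel's ray), 0 where there is no reading.
- env.camera_params(name): a dict with "fx", "fy", "cx", "cy" (pixels), "rvec" (rotation vector, rad) and "tvec" (3), from world to camera coordinates, as OpenCV has them. Camera axes: x right, y down, z forward; pixel columns grow to the right and rows downward; lengths in mm; the calibration is good to about 2 mm. A picture is of the moment at which its call begins: read the wrist's pose just before it. camera_params takes no time and is no camera call; for the wrist camera it gives the pose at the moment of the call.
- env.hand_in(): hands the job in; it is judged then, once.
The state is a dict: "time_s": time; "joints": joint angles; "joint_velocities": joint speeds; "effort": joint torques, N m; "tool_pos": TCP position; "orientation": TCP orientation; "ft_force": force on the tool from outside, world axes, zero at the start; "wrist_torque": the same for the moment, N m; "opening": finger opening in mm; "finger_force": force on a finger pad.
Only numpy, scipy, OpenCV 4.12 (cv2) and the standard library are available. Lean on these libraries where they do the work, as an engineer would, in place of code of your own. Each camera call takes 0.05 s, during which the arm holds its last target. There are 200 camera calls.

TASK

Pack the spray cans away for the drive: stand the red, yellow and blue can upright on the rack in one neat row, each centred squarely in front of the tile of its own colour on the back ledge, setting them down on the deck rather than dropping them. Then slide the rack's retaining fence fully home against the row by its orange handle. Leave the green can that already stands on the rack where it is, knock no can over, and do not disturb the amber bottle.

Things in the scene. Friction and masses are not known exactly. Their poses are not given: they have to be found in the camera images.
- can_red: Upright spray can, white body with a red band and a red cap: a plain cylinder 52 mm in diameter over its whole height, 150 mm tall, 0.2 to 0.42 kg; the cap is the top 45 mm. Origin: centre of its underside, z up. Starts standing on the bench beside the rack.
- can_yellow: Upright spray can, white body with a yellow band and a yellow cap: a plain cylinder 52 mm in diameter over its whole height, 150 mm tall, 0.2 to 0.42 kg; the cap is the top 45 mm. Origin: centre of its underside, z up. Starts standing on the bench beside the rack.
- can_blue: Upright spray can, white body with a blue band and a blue cap: a plain cylinder 52 mm in diameter over its whole height, 150 mm tall, 0.2 to 0.42 kg; the cap is the top 45 mm. Origin: centre of its underside, z up. Starts standing on the bench beside the rack.
- can_green: Upright spray can, white body with a green band and a green cap: a plain cylinder 52 mm in diameter over its whole height, 150 mm tall, 0.2 to 0.42 kg; the cap is the top 45 mm. Origin: centre of its underside, z up. Starts already standing in its place on the rack, among the other places; to be left alone.
- tile_red: Flat red tile, 46 mm (along y) by 30 mm (along x) by 4 mm, fixed on the rack's back ledge, the mark of the red can's place. Origin: centre of its underside, axes parallel to the rack's. The can's place is on the deck, its centre 52 mm from the tile's origin along the tile's -x, with no offset along y.
- tile_yellow: Flat yellow tile, 46 mm (along y) by 30 mm (along x) by 4 mm, fixed on the rack's back ledge, the mark of the yellow can's place. Origin: centre of its underside, axes parallel to the rack's. The can's place is on the deck, its centre 52 mm from the tile's origin along the tile's -x, with no offset along y.
- tile_blue: Flat blue tile, 46 mm (along y) by 30 mm (along x) by 4 mm, fixed on the rack's back ledge, the mark of the blue can's place. Origin: centre of its underside, axes parallel to the rack's. The can's place is on the deck, its centre 52 mm from the tile's origin along the tile's -x, with no offset along y.
- tile_green: Flat green tile, 46 mm (along y) by 30 mm (along x) by 4 mm, fixed on the rack's back ledge, the mark of the green can's place. Origin: centre of its underside, axes parallel to the rack's. The can's place is on the deck, its centre 52 mm from the tile's origin along the tile's -x, with no offset along y.
- rack: Dark steel can rack, fixed. Origin: at bench level under the middle of the row; x to its back (away from robot), y along the row, z up. Deck 40 mm high, x -75 to 32, y +-135 mm; behind it a ledge 75 mm high, x 32 to 72. Four places at y -96, -32, 32, 96 mm on x = 0 (12 mm between cans), one per tile; the tiles' order changes. Guides at the ends, y +-145 to 167, 30 mm high, x -190 to 32.
- fence (a joint): How far the rack's fence stands open (m): 0 home, 0.09 fully open. Aluminium rail along the row in front of the cans, 68 to 90 mm above the bench; it slides along the rack's x with 3 N of friction plus 12 N per m/s, stays where it is left, and meets a hard stop at home, 5 mm clear of the faces of well-placed cans.
- fence_handle (a point): Centre of the top face of the fence's orange upright handle plate: 14 mm thick (rack's x), 50 mm wide (y), 70 to 130 mm above the bench. With the fence home this point is at x -98 mm, y 0 in the rack's frame. Push its front (robot side) face, or pinch its 14 mm.
- solvent: Amber bottle with a black cap, 60 mm in diameter, 130 mm tall, standing on the bench right of the rack; not part of the job. Origin: centre of its underside.
Not all that is in view belongs to the job. What is shaped like the can_yellow but pink or purple is not meant.

How it is judged:
By the outcome, as a careful person would: the job done as asked, in the order asked, and still so for the second after the job is handed in, with the robot touching nothing.
It also fails if it takes over 72 s, if anything falls off the work surface, if the arm or the gripper's body presses on something with over 40 N, if the wrist force passes 120 N, or if a joint passes its speed limit or range.

## Working session

There is one attempt and no reset: what is moved stays moved. The work goes in short steps, Python scripts to look and compute and a tool call to move; the robot and the scene stay as the last step left them, time stands still between calls to the robot, and variables do not carry over. Pictures are saved under pics/ and viewed, at most 10 in all, crops included, and the job is handed in when it is done.

Besides the shell and the picture viewer there is one more tool, called after "Request:" in YAML: its name, and indented under it one key for each argument. carry_out: Moves the arm, as the interface text tells. Its arguments: {"type":"object","properties":{"rows":{"type":"array"},"squeeze":{"type":"number"}},"required":["rows"]}

```bash
mkdir -p pics; cat > h.py <<'E'
import numpy as np, cv2
from rig import env
def cam(n):
    p=env.camera_params(n); R=cv2.Rodrigues(np.array(p['rvec'],float))[0]; t=np.array(p['tvec'],float).ravel()
    return p,R,t
def pts(n,d,c=None):
    p,R,t=c or cam(n); v,u=np.mgrid[0:480,0:640]
    X=np.stack([(u-p['cx'])/p['fx']*d,(v-p['cy'])/p['fy']*d,d],-1)
    return (X-t)@R   # world
def ray(n,u,v,z,c=None):
    p,R,t=c or cam(n); d=R.T@np.array([(u-p['cx'])/p['fx'],(v-p['cy'])/p['fy'],1]); o=-R.T@t
    return o+d*(z-o[2])/d[2]
E
python3 - <<'E'
from h import *
for n in("scene","side"):
    im,d=env.snapshot(n); cv2.imwrite(f'pics/{n}.png',im[...,::-1]); np.savez(f'{n}.npz',im=im,d=d)
    p,R,t=cam(n); print(n,-R.T@t,R[2],p['fx'],(d>0).mean())
s=env.sense();print(s)
E
```

```text
scene [1101.65657811  512.83163314  875.06008571] [-0.50938342 -0.47941679 -0.71462443] 526.6407177305167 0.996015625
side [172.43807761 631.12795349 788.75837193] [ 0.38669603 -0.63461632 -0.66912503] 510.4180957827718 0.9961263020833333
{'time_s': 0.1, 'joints': array([-0.10262449,  0.4351334 ,  0.02496252,  1.57400706, -0.01159022,
        1.13399074, -0.07511108]), 'joint_velocities': array([ 0.00130191, -0.00091505,  0.00021522, -0.00292552, -0.00084456,
        0.00023326, -0.00031847]), 'effort': array([ 3.05215610e-03, -6.71761894e+01,  1.02813520e+00, -3.16906106e+01,
        1.58212596e-02,  7.24380094e-03, -3.14591728e-05]), 'tool_pos': array([ 6.24549684e+02, -3.38430529e-02,  2.30616312e+02]), 'orientation': array([-3.14020506e+00,  1.30976999e-04,  1.57075460e+00]), 'ft_force': array([-0.20272021,  0.13002056, -0.79089969]), 'wrist_torque': array([0.01015832, 0.00543709, 0.01979742]), 'finger_force': 0.0, 'opening': 85.17236194969999}
```

View pics/scene.png

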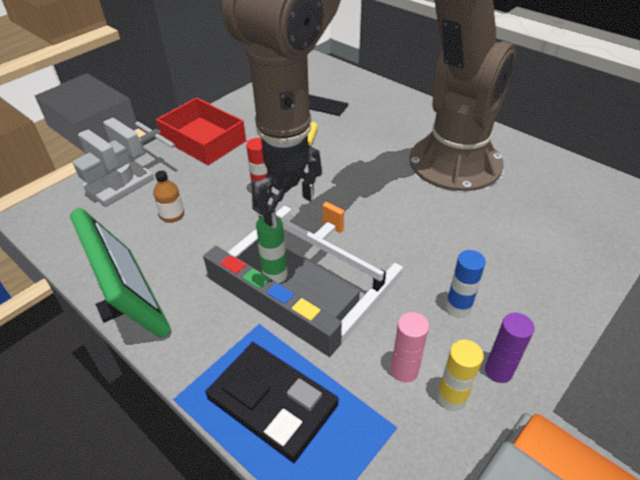

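View pics/side.png

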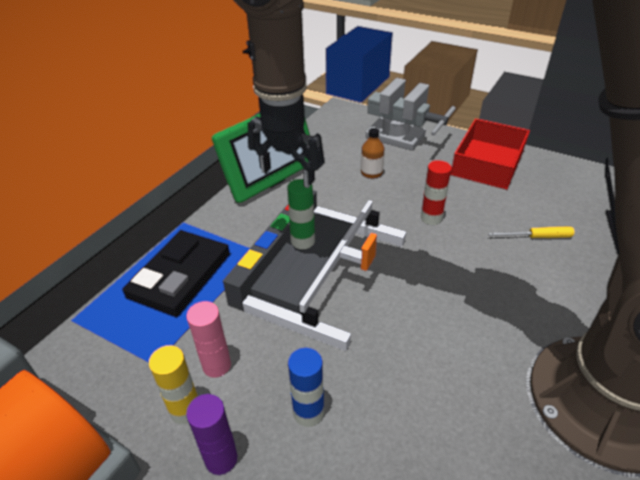

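Scene view: the red can is at (258,165), with the red tray at (200,130) as a lookalike. The yellow can is at (460,375), with the pink one at (410,345), the purple one at (508,348) and the screwdriver as lookalikes. The blue can is at (466,283), with the blue mat and a blue box as lookalikes. The tiles run red (233,264), green (256,278), blue (281,293), yellow (306,309), and the fence handle is at (333,217). By the description, I choose the banded cans with white bodies.

```bash
cat > m.py <<'E'
from h import *
def circ(P,r=26):
    from scipy.optimize import least_squares
    f=least_squares(lambda c:np.hypot(P[:,0]-c[0],P[:,1]-c[1])-r,P.mean(0)[:2]+0,loss='soft_l1',f_scale=1.5)
    return f.x
seeds={'scene':dict(red=(258,150),yellow=(463,358),blue=(468,263),green=(270,240)),'side':dict(red=(438,175),yellow=(172,368),blue=(306,368),green=(300,200))}
hues=dict(red=(0,6),yellow=(22,33),blue=(105,120),green=(50,80),orange=(8,18))
def mask(im,c):
    h=cv2.cvtColor(im,cv2.COLOR_RGB2HSV); a,b=hues[c]
    return cv2.inRange(h,(a,120,50),(b,255,255))|(cv2.inRange(h,(174,120,50),(180,255,255)) if c=='red' else 0)
E
python3 - <<'E'
from m import *
T={}
for n in('scene','side'):
    z=np.load(n+'.npz'); im,d=z['im'],z['d']; W=pts(n,d)
    o=-cam(n)[1].T@cam(n)[2]
    for c in seeds[n]:
        m=mask(im,c); k,l,st,ce=cv2.connectedComponentsWithStats(m)
        for i in range(1,k):
            if st[i,4]<60: continue
            P=W[(l==i)]; q=np.median(P,0)
            if not(250<q[0]<1000 and -450<q[1]<450): continue
            zt=np.percentile(P[:,2],95)
            s=f'{n} {c} px {ce[i].round()} area {st[i,4]} med {q.round()} ztop {zt:.0f}'
            if 60<zt<90: s+=f' tile ray {ray(n,*ce[i],79).round(1)}'
            elif zt>130:
                top=P[P[:,2]>zt-4]; sd=P[P[:,2]<zt-8]
                s+=f' topc {((top.min(0)+top.max(0))/2).round(1)[:2]} circ {circ(sd).round(1)}'
            print(s)
    m=mask(im,'orange'); k,l,st,ce=cv2.connectedComponentsWithStats(m)
    for i in range(1,k):
        if st[i,4]>60:
            P=W[l==i]; print(n,'or',ce[i],st[i,4],P.min(0).round(),P.max(0).round(),np.median(P,0).round())
E
```

```text
scene red px [255. 151.] area 379 med [ 447. -299.  147.] ztop 156 topc [ 536.  -173.6] circ [ 469.8 -282.3]
scene red px [258. 177.] area 74 med [ 452. -293.   68.] ztop 346 topc [882.2 250.8] circ [ 471.2 -285.8]
scene red px [233. 264.] area 268 med [ 690. -112.   81.] ztop 83 tile ray [ 688.8 -114.4   79. ]
scene yellow px [306. 309.] area 339 med [675.  78.  81.] ztop 83 tile ray [674.2  76.7  79. ]
scene yellow px [464. 360.] area 1108 med [619. 371. 151.] ztop 154 topc [842.6 428.5] circ [605.9 368.1]
scene yellow px [453. 393.] area 393 med [629. 375.  54.] ztop 74 tile ray [641.2 377.8  79. ]
scene blue px [470. 266.] area 787 med [438. 273. 150.] ztop 154 topc [751.9 379.4] circ [422.8 269.1]
scene blue px [280. 293.] area 306 med [681.  14.  81.] ztop 84 tile ray [679.1  12.7  79. ]
scene blue px [460. 300.] area 334 med [446. 278.  55.] ztop 73 tile ray [463.3 283.1  79. ]
scene blue px [291. 423.] area 11865 med [831. 213.   6.] ztop 9
scene green px [115. 279.] area 3114 med [ 891. -162.  173.] ztop 181 topc [972.6  64.1] circ [ 892.1 -152.1]
scene green px [269. 234.] 
[... 1444 characters left out ...]
2 topc [413.3 280.6] circ [633.3 -52.3]
side green px [294. 226.] area 528 med [632. -35.  83.] ztop 110
side or [106.15803114 111.47626579] 52477 [  172. -1556.  -670.] [1915.  631.  789.] [1892. -514. -210.]
side or [535.96746818  15.14851485] 1414 [  172. -1124.   180.] [506. 631. 789.] [  428. -1109.   232.]
side or [442.1251938   73.40077519] 2580 [  172. -1380.  -196.] [844. 631. 789.] [  710. -1166.   -21.]
side or [372.71191136 148.13296399] 361 [ 172. -419.   64.] [661. 631. 789.] [ 631. -393.   88.]
side or [368.27272727 250.995086  ] 407 [ 172. -177.   -3.] [535. 631. 789.] [462. -24. 113.]
side or [ 44.38007126 434.14492587] 8701 [172. 453.  -2.] [857. 631. 789.] [648. 537. 172.]
```

```bash
python3 - <<'E'
import cv2
a=cv2.imread('pics/scene.png')
b=cv2.hconcat([cv2.resize(a[230:420,370:550],(400,422)),cv2.resize(a[120:310,190:370],(400,422))])
cv2.imwrite('pics/crop.png',b)
E
```

```text
(no output)
```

View pics/crop.png

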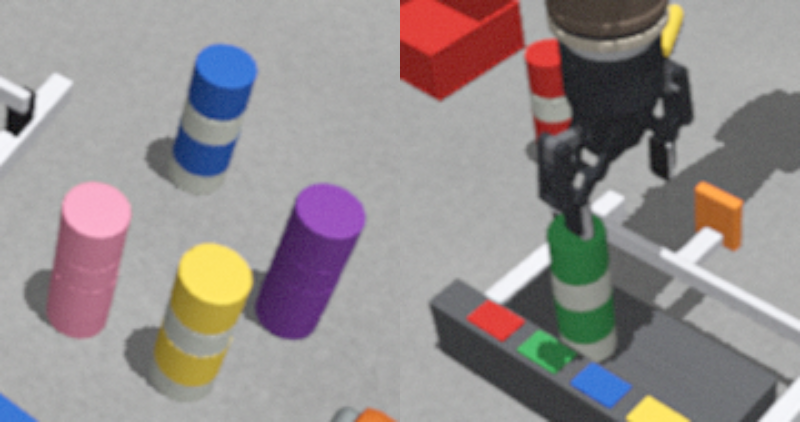

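Crop: the red, yellow and blue cans all show the white band. The pink and purple ones are decoys. Next I measure red and the decoys near yellow.

```bash
python3 - <<'E'
from m import *
G=dict(red=(436,-293),pink=(600,300),purple=(530,390),blue=(424,269),yellow=(607,368),green=(632,-54))
px={'scene':dict(red=(257,160),pink=(410,345),purple=(508,348),blue=(466,283),yellow=(460,375),green=(272,250)),'side':dict(red=(436,190),pink=(209,340),purple=(212,435),blue=(307,385),yellow=(173,380),green=(301,215))}
for n in px:
    z=np.load(n+'.npz'); W=pts(n,z['d'])
    for c,(u,v) in px[n].items():
        q=W[v,u][:2]
        zt=40 if c=='green' else 0
        for _ in range(3):
            s=(np.hypot(W[...,0]-q[0],W[...,1]-q[1])<36)&(W[...,2]>20+zt)&(W[...,2]<143+zt)
            q=circ(W[s])
        print(n,c,s.sum(),q.round(1))
E
```

```text
scene red 449 [ 429.  -308.4]
scene pink 1155 [615.8 272.3]
scene purple 1322 [501.1 403.7]
scene blue 1136 [422.9 269.2]
scene yellow 1241 [605.9 368.1]
scene green 1112 [631.2 -53.1]
side red 1022 [ 431.6 -307.3]
side pink 1404 [617.9 273.4]
side purple 1540 [503.1 404.6]
side blue 1391 [425.1 270. ]
side yellow 1413 [607.9 369.1]
side green 1179 [633.6 -51.9]
```

Request:
carry_out:
  rows:
    - [[-25, 34, 0, 0, 0, 0.01, 85], [-25, 34, 0, 0, 0, 0.01, 85], [-25, 34, 0, 0, 0, 0.01, 85], [-25, 34, 0, 0, 0, 0.01, 85], [-25, 34, 0, 0, 0, 0.01, 85], [-25, 34, 0, 0, 0, 0.01, 85], [-25, 34, 0, 0, 0, 0.01, 85], [-25, 31.5, 0, 0, 0, 0.008, 85], [0, 0, -30, 0, 0, 0, 85], [0, 0, 0, 0, 0, 0, 85]]
  squeeze: 50

```text
time_s: 1.1
tool_pos: [422.6, 269.0, 198.7]
orientation: [-3.137, 0.003, 1.651]
ft_force: [-0.3, -1.4, -0.8]
opening: 84.9
finger_force: 0.0
```

Request:
carry_out:
  rows:
    - [[1, 0.5, -35, 0, 0, 0, 85], [0, 0, -35, 0, 0, 0, 85], [0, 0, -32, 0, 0, 0, 85], [0, 0, 0, 0, 0, 0, 85], [0, 0, 0, 0, 0, 0, 40], [0, 0, 0, 0, 0, 0, 40], [0, 0, 0, 0, 0, 0, 40], [0, 0, 0, 0, 0, 0, 40], [0, 0, 0, 0, 0, 0, 40], [0, 0, 0, 0, 0, 0, 40]]

```text
time_s: 2.1
tool_pos: [426.9, 270.6, 101.4]
orientation: [3.139, -0.002, 1.649]
ft_force: [-0.9, -1.3, 6.0]
opening: 50.7
finger_force: 50.8
```

Request:
carry_out:
  rows:
    - [[0, 0, 15, 0, 0, 0, 40], [0, 0, 40, 0, 0, 0, 40], [20, -25, 40, 0, 0, 0, 40], [24, -30, 15, 0, 0, 0, 40], [26, -34, 0, 0, 0, 0, 40], [26, -34, 0, 0, 0, 0, 40], [26, -34, 0, 0, 0, 0, 40], [26, -34, 0, 0, 0, 0, 40], [26, -34, 0, 0, 0, 0, 40], [26, -34, 0, 0, 0, 0, 40]]

```text
time_s: 3.1
tool_pos: [626.5, 10.0, 209.9]
orientation: [3.14, -0.0, 1.649]
ft_force: [1.8, 1.6, -2.1]
opening: 50.9
finger_force: 53.3
```

```bash
cat > look.py <<'E'
from m import *
import sys
s=env.sense(); print(s['tool_pos'].round(1),s['orientation'].round(3),s['ft_force'].round(1),s['time_s'])
def can(G,lo,hi):
  for n in('scene','side'):
    im,d=env.snapshot(n); W=pts(n,d); out=[]
    cv2.imwrite(f'pics/last_{n}.png',im[...,::-1])
    for q in G:
        for _ in range(3):
            m=(np.hypot(W[...,0]-q[0],W[...,1]-q[1])<34)&(W[...,2]>lo)&(W[...,2]<hi)
            if m.sum()<60: break
            q=circ(W[m])
        out.append((np.round(q,1),m.sum(),W[m][:,2].min().round() if m.sum() else 0))
    print(n,out)
E
python3 - <<'E'
from look import *
q=s['tool_pos']; can([q[:2]],105,185)
E
```

```text
[626.5  10.  209.9] [ 3.14  -0.     1.649] [ 1.8  1.6 -2.1] 3.1
scene [(array([623.3,   8.7]), np.int64(684), np.float64(109.0))]
side [(array([6.291e+02, 3.000e-01]), np.int64(783), np.float64(108.0))]
```

```bash
sed -i 's/<34)/<30)/' look.py; python3 - <<'E'
from look import *
q=s['tool_pos']; can([q[:2],(632,-53)],112,178)
E
```

```text
[628.3   3.7 209.5] [3.139 0.004 1.64 ] [-0.5 -0.9 -3.1] 3.2
scene [(array([625.2,   2.2]), np.int64(610), np.float64(113.0)), (array([631. , -53.1]), np.int64(489), np.float64(112.0))]
side [(array([625.4,   7.4]), np.int64(680), np.float64(112.0)), (array([588.1, -32.1]), np.int64(331), np.float64(112.0))]
```

Request:
carry_out:
  rows:
    - [[1, -1, 0, 0, 0, 0, 40], [0, 0, 0, 0, 0, 0, 40], [0, 0, -15, 0, 0, 0, 40], [0, 0, -20, 0, 0, 0, 40], [0, 0, -15, 0, 0, 0, 40], [0, 0, -8, 0, 0, 0, 40], [0, 0, -4, 0, 0, 0, 40], [0, 0, 0, 0, 0, 0, 40], [0, 0, 0, 0, 0, 0, 40], [0, 0, 0, 0, 0, 0, 40]]

```text
time_s: 4.3
tool_pos: [627.0, 10.7, 147.2]
orientation: [3.14, -0.0, 1.649]
ft_force: [-0.4, -0.3, -2.2]
opening: 51.1
finger_force: 53.4
```

```bash
python3 - <<'E'
from look import *
q=s['tool_pos']; can([q[:2],(632,-53)],60,126)
E
```

```text
[627.   10.7 147.2] [ 3.14  -0.     1.649] [-0.4 -0.3 -2.2] 4.3
scene [(array([623.9,   9.4]), np.int64(566), np.float64(60.0)), (array([631.2, -52.9]), np.int64(468), np.float64(60.0))]
side [(array([625.8,  10.5]), np.int64(621), np.float64(60.0)), (array([633.3, -51.7]), np.int64(304), np.float64(60.0))]
```

Request:
carry_out:
  rows:
    - [[2, 0.5, 0, 0, 0, 0, 40], [0, 0, -2, 0, 0, 0, 40], [0, 0, -1, 0, 0, 0, 40], [0, 0, -1, 0, 0, 0, 40], [0, 0, 0, 0, 0, 0, 40]]

```text
time_s: 4.9
tool_pos: [628.4, 11.0, 142.1]
orientation: [-3.141, 0.0, 1.649]
ft_force: [-0.2, 0.3, -3.2]
opening: 51.2
finger_force: 53.4
```

Request:
carry_out:
  rows:
    - [[0, 0, -1, 0, 0, 0, 40], [0, 0, -1, 0, 0, 0, 40], [0, 0, 0, 0, 0, 0, 40]]

```text
time_s: 5.2
tool_pos: [628.6, 11.0, 141.5]
orientation: [3.141, 0.0, 1.649]
ft_force: [-3.6, -0.2, 8.5]
opening: 51.3
finger_force: 54.9
```

Request:
carry_out:
  rows:
    - [[0, 0, 0, 0, 0, 0, 60], [0, 0, 0, 0, 0, 0, 85], [0, 0, 0, 0, 0, 0, 85], [0, 0, 0, 0, 0, 0, 85], [0, 0, 15, 0, 0, 0, 85], [0, 0, 35, 0, 0, 0, 85], [0, 0, 35, 0, 0, 0, 85], [-3, 30, 0, 0, 0, 0, 85], [-3, 45, 0, 0, 0, 0, 85], [-3, 48, 0, 0, 0, 0, 85]]

```text
time_s: 6.2
tool_pos: [619.7, 134.2, 225.8]
orientation: [3.141, 0.0, 1.646]
ft_force: [1.1, 0.7, 0.3]
opening: 84.9
finger_force: 0.0
```

```bash
python3 - <<'E'
from look import *
can([(627,11),(632,-53)],60,180)
E
```

```text
[619.7 134.2 225.8] [3.141 0.    1.646] [1.1 0.7 0.3] 6.2
scene [(array([624.3,   9.5]), np.int64(1093), np.float64(60.0)), (array([631.1, -53.1]), np.int64(968), np.float64(60.0))]
side [(array([626.5,  10.7]), np.int64(1138), np.float64(61.0)), (array([633.4, -51.9]), np.int64(655), np.float64(60.0))]
```

Request:
carry_out:
  rows:
    - [[-3, 44, 0, 0, 0, 0, 85], [-3, 44, 0, 0, 0, 0, 85], [-3, 44, 0, 0, 0, 0, 85], [-2, 44, 0, 0, 0, 0, 85], [-2, 40, 0, 0, 0, 0, 85], [0, 19, -15, 0, 0, 0, 85], [0, 0, -20, 0, 0, 0, 85], [0, 0, 0, 0, 0, 0, 85], [0, 0, 0, 0, 0, 0, 85]]

```text
time_s: 7.2
tool_pos: [606.9, 367.4, 189.8]
orientation: [-3.141, 0.002, 1.647]
ft_force: [-0.2, -0.5, -0.3]
opening: 85.2
finger_force: 0.0
```

Request:
carry_out:
  rows:
    - [[0, 1, -30, 0, 0, 0, 85], [0, 0, -35, 0, 0, 0, 85], [0, 0, -25, 0, 0, 0, 85], [0, 0, 0, 0, 0, 0, 85], [0, 0, 0, 0, 0, 0, 40], [0, 0, 0, 0, 0, 0, 40], [0, 0, 0, 0, 0, 0, 40], [0, 0, 0, 0, 0, 0, 40], [0, 0, 0, 0, 0, 0, 40], [0, 0, 0, 0, 0, 0, 40]]

```text
time_s: 8.2
tool_pos: [607.8, 370.8, 103.1]
orientation: [3.138, -0.002, 1.649]
ft_force: [-0.3, -0.6, 6.9]
opening: 51.1
finger_force: 52.6
```

Request:
carry_out:
  rows:
    - [[0, 0, 15, 0, 0, 0, 40], [0, 0, 40, 0, 0, 0, 40], [0, 0, 45, 0, 0, 0, 40], [0, 0, 45, 0, 0, 0, 40], [1, -20, 30, 0, 0, 0, 40], [2, -40, 0, 0, 0, 0, 40], [2, -44, 0, 0, 0, 0, 40], [2, -44, 0, 0, 0, 0, 40], [2, -44, 0, 0, 0, 0, 40], [2, -40, -10, 0, 0, 0, 40]]

```text
time_s: 9.2
tool_pos: [618.1, 135.8, 268.1]
orientation: [3.138, -0.0, 1.648]
ft_force: [0.8, 0.4, -2.2]
opening: 51.1
finger_force: 53.2
```

Request:
carry_out:
  rows:
    - [[2, -30, -25, 0, 0, 0, 40], [2, -20, -25, 0, 0, 0, 40], [2, -10, -10, 0, 0, 0, 40], [0, -2, 0, 0, 0, 0, 40], [0, 0, 0, 0, 0, 0, 40], [0, 0, -15, 0, 0, 0, 40], [0, 0, -20, 0, 0, 0, 40], [0, 0, -10, 0, 0, 0, 40], [0, 0, 0, 0, 0, 0, 40], [0, 0, 0, 0, 0, 0, 40]]

```text
time_s: 10.2
tool_pos: [624.1, 77.1, 161.4]
orientation: [3.14, -0.0, 1.65]
ft_force: [0.1, 0.5, -1.5]
opening: 51.0
finger_force: 53.1
```

```bash
python3 - <<'E'
from look import *
q=s['tool_pos']; can([q[:2],(625,10)],70,135)
E
```

```text
[624.1  77.1 161.4] [ 3.14 -0.    1.65] [ 0.1  0.5 -1.5] 10.2
scene [(array([622.1,  74.8]), np.int64(572), np.float64(70.0)), (array([624.5,   9.7]), np.int64(510), np.float64(70.0))]
side [(array([624.2,  75.7]), np.int64(648), np.float64(70.0)), (array([626.5,  10.8]), np.int64(430), np.float64(70.0))]
```

Request:
carry_out:
  rows:
    - [[0, -1.3, -5, 0, 0, 0, 40], [0, 0, -6, 0, 0, 0, 40], [0, 0, -3, 0, 0, 0, 40], [0, 0, -1.5, 0, 0, 0, 40], [0, 0, -1, 0, 0, 0, 40], [0, 0, -1, 0, 0, 0, 40], [0, 0, 0, 0, 0, 0, 40]]

```text
time_s: 11.0
tool_pos: [623.6, 74.8, 143.2]
orientation: [3.141, -0.0, 1.649]
ft_force: [-2.1, 0.4, 0.5]
opening: 50.9
finger_force: 53.6
```

Request:
carry_out:
  rows:
    - [[0, 0, -0.7, 0, 0, 0, 40], [0, 0, 0, 0, 0, 0, 60], [0, 0, 0, 0, 0, 0, 85], [0, 0, 0, 0, 0, 0, 85], [0, 0, 0, 0, 0, 0, 85], [0, 0, 15, 0, 0, 0, 85], [0, 0, 35, 0, 0, 0, 85], [0, 0, 38, 0, 0, 0, 85], [-20, -10, 0, 0, 0, 0, 85], [-20, -38, 0, 0, 0, 0, 85]]

```text
time_s: 12.0
tool_pos: [584.1, 31.2, 231.3]
orientation: [3.138, -0.003, 1.655]
ft_force: [0.1, 0.2, -0.5]
opening: 85.2
finger_force: 0.0
```

Request:
carry_out:
  rows:
    - [[-20, -42, 0, 0, 0, 0, 85], [-20, -42, 0, 0, 0, 0, 85], [-20, -42, 0, 0, 0, 0, 85], [-20, -42, 0, 0, 0, 0, 85], [-20, -42, 0, 0, 0, 0, 85], [-20, -42, 0, 0, 0, 0, 85], [-20, -40, 0, 0, 0, 0, 85], [-10, -30, -10, 0, 0, 0, 85], [-4, -13, -20, 0, 0, 0, 85], [0, 0, 0, 0, 0, 0, 85]]

```text
time_s: 13.0
tool_pos: [427.1, -310.0, 198.3]
orientation: [-3.138, -0.001, 1.644]
ft_force: [0.1, 0.7, -1.1]
opening: 85.0
finger_force: 0.0
```

```bash
python3 - <<'E'
from look import *
can([(622,74),(625,10)],70,180); can([(430,-308)],30,140)
E
```

```text
[ 427.1 -310.   198.3] [-3.138e+00 -1.000e-03  1.644e+00] [ 0.1  0.7 -1.1] 13.0
scene [(array([621.5,  72.2]), np.int64(1048), np.float64(70.0)), (array([624.3,   9.5]), np.int64(922), np.float64(70.0))]
side [(array([623.5,  73.3]), np.int64(1151), np.float64(70.0)), (array([626.5,  10.6]), np.int64(766), np.float64(70.0))]
scene [(array([ 429.1, -308.7]), np.int64(746), np.float64(30.0))]
side [(array([ 431.6, -307.4]), np.int64(903), np.float64(30.0))]
```

Request:
carry_out:
  rows:
    - [[0, 0, -30, 0, 0, 0, 85], [0, 0, 0, 0, 0, 0, 85], [0, 0, 0, 0, 0, 0, 85]]

```text
time_s: 13.5
tool_pos: [429.9, -307.4, 170.7]
orientation: [-3.141, -0.001, 1.65]
ft_force: [-1.3, -0.3, 1.3]
opening: 85.0
finger_force: 0.0
```

Request:
carry_out:
  rows:
    - [[0, -0.5, -30, 0, 0, 0, 85], [0, 0, -30, 0, 0, 0, 85], [0, 0, -8, 0, 0, 0, 85], [0, 0, 0, 0, 0, 0, 40], [0, 0, 0, 0, 0, 0, 40], [0, 0, 0, 0, 0, 0, 40], [0, 0, 0, 0, 0, 0, 40], [0, 0, 0, 0, 0, 0, 40], [0, 0, 0, 0, 0, 0, 40]]

```text
time_s: 14.4
tool_pos: [430.7, -309.4, 104.0]
orientation: [3.139, 0.002, 1.649]
ft_force: [-0.4, -0.6, 7.1]
opening: 50.9
finger_force: 51.6
```

Request:
carry_out:
  rows:
    - [[0, 0, 15, 0, 0, 0, 40], [0, 0, 40, 0, 0, 0, 40], [20, 10, 40, 0, 0, 0, 40], [28, 18, 15, 0, 0, 0, 40], [32, 25, 0, 0, 0, 0, 40], [32, 28, 0, 0, 0, 0, 40], [32, 28, 0, 0, 0, 0, 40], [32, 28, 0, 0, 0, 0, 40], [20, 25, 0, 0, 0, 0, 40], [10, 16, 0, 0, 0, 0, 40]]

```text
time_s: 15.4
tool_pos: [637.1, -127.5, 212.4]
orientation: [3.141, -0.001, 1.652]
ft_force: [-0.5, -0.3, -2.6]
opening: 51.3
finger_force: 53.4
```

Request:
carry_out:
  rows:
    - [[2, 9, 0, 0, 0, 0, 40], [0, 3, 0, 0, 0, 0, 40], [0, 0, 0, 0, 0, 0, 40], [0, 0, -15, 0, 0, 0, 40], [0, 0, -20, 0, 0, 0, 40], [0, 0, -15, 0, 0, 0, 40], [0, 0, -5, 0, 0, 0, 40], [0, 0, 0, 0, 0, 0, 40], [0, 0, 0, 0, 0, 0, 40], [0, 0, 0, 0, 0, 0, 40]]

```text
time_s: 16.4
tool_pos: [638.0, -119.2, 158.3]
orientation: [3.14, 0.0, 1.648]
ft_force: [-0.5, -0.6, -2.7]
opening: 51.1
finger_force: 53.4
```

```bash
python3 - <<'E'
from look import *
q=s['tool_pos']; can([q[:2],(632,-53)],70,128)
E
```

```text
[ 638.  -119.2  158.3] [3.14  0.    1.648] [-0.5 -0.6 -2.7] 16.4
scene [(array([ 636.7, -118.3]), np.int64(414), np.float64(70.0)), (array([631.3, -53. ]), np.int64(453), np.float64(70.0))]
side [(array([ 638.4, -117. ]), np.int64(280), np.float64(70.0)), (array([633.1, -52.2]), np.int64(294), np.float64(70.0))]
```

Request:
carry_out:
  rows:
    - [[0, 0.5, -4, 0, 0, 0, 40], [0, 0, -5, 0, 0, 0, 40], [0, 0, -2, 0, 0, 0, 40], [0, 0, -1, 0, 0, 0, 40], [0, 0, -1, 0, 0, 0, 40], [0, 0, 0, 0, 0, 0, 40], [0, 0, 0, 0, 0, 0, 40]]

```text
time_s: 17.2
tool_pos: [637.6, -118.2, 144.2]
orientation: [3.141, 0.0, 1.649]
ft_force: [-0.3, 0.2, -2.8]
opening: 51.0
finger_force: 53.4
```

Request:
carry_out:
  rows:
    - [[0, 0, -1, 0, 0, 0, 40], [0, 0, -1, 0, 0, 0, 40], [0, 0, 0, 0, 0, 0, 40]]

```text
time_s: 17.5
tool_pos: [637.9, -118.3, 144.0]
orientation: [3.14, 0.0, 1.649]
ft_force: [-4.3, 0.1, 13.4]
opening: 51.2
finger_force: 54.6
```

Request:
carry_out:
  rows:
    - [[0, 0, 0.5, 0, 0, 0, 60], [0, 0, 0, 0, 0, 0, 85], [0, 0, 0, 0, 0, 0, 85], [0, 0, 0, 0, 0, 0, 85], [0, 0, 15, 0, 0, 0, 85], [0, 0, 35, 0, 0, 0, 85], [0, 0, 35, 0, 0, 0, 85], [-30, 10, 0, 0, 0, 0, 85], [-40, 15, 0, 0, 0, 0, 85], [-40, 15, 0, 0, 0, 0, 85]]

```text
time_s: 18.5
tool_pos: [526.4, -77.9, 227.5]
orientation: [3.141, 0.0, 1.648]
ft_force: [0.4, -0.3, 1.2]
opening: 85.0
finger_force: 0.0
```

Request:
carry_out:
  rows:
    - [[-40, 10, 0, 0, 0, 0, 20], [-40, 10, 0, 0, 0, 0, 0], [-40, 10, 0, 0, 0, 0, 0], [-20, 0, 0, 0, 0, 0, 0], [0, 0, 0, 0, 0, 0, 0]]

```text
time_s: 19.0
tool_pos: [384.8, -48.1, 227.7]
orientation: [-3.141, -0.0, 1.649]
ft_force: [0.1, 0.8, 0.2]
opening: 11.8
finger_force: 0.0
```

```bash
python3 - <<'E'
from look import *
can([(637,-117),(632,-53),(625,10),(622,74)],70,180)
for n in('scene','side'):
    im,d=env.snapshot(n); W=pts(n,d)
    m=(mask(im,'orange')>0)&(W[...,0]>380)&(W[...,0]<560)&(abs(W[...,1]+30)<70)&(W[...,2]>60)&(W[...,2]<145)
    P=W[m]; t=P[P[:,2]>P[:,2].max()-8]
    print(n,m.sum(),np.percentile(P,[3,50,97],axis=0).round(1).tolist(), t.mean(0).round(1))
E
```

```text
[384.8 -48.1 227.7] [-3.141 -0.     1.649] [0.1 0.8 0.2] 19.0
scene [(array([ 636.6, -117.5]), np.int64(843), np.float64(70.0)), (array([631.2, -53. ]), np.int64(904), np.float64(71.0)), (array([624.4,   9.5]), np.int64(922), np.float64(70.0)), (array([621.4,  72.2]), np.int64(1049), np.float64(70.0))]
side [(array([ 638.8, -116.1]), np.int64(590), np.float64(70.0)), (array([633.4, -51.9]), np.int64(608), np.float64(70.0)), (array([626.5,  10.6]), np.int64(756), np.float64(71.0)), (array([623.5,  73.3]), np.int64(1151), np.float64(70.0))]
scene 433 [[462.1, -56.9, 80.7], [472.0, -29.8, 115.0], [475.5, -9.6, 133.4]] [468.4 -32.4 131.2]
side 373 [[459.4, -53.1, 78.2], [462.7, -21.9, 115.1], [472.5, -7.6, 131.4]] [466.3 -30.2 129.1]
```

View pics/last_side.png

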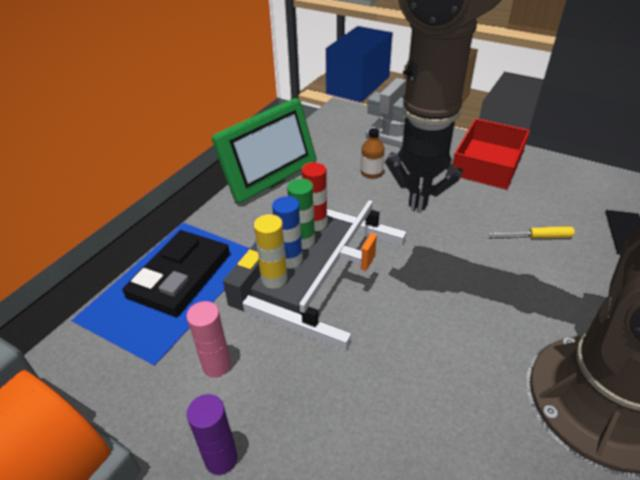

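The side view shows all four cans in a straight row: yellow (270,250), blue (286,235), green (301,215), red (315,200). Nothing is disturbed and the fence handle is at (369,252). Next I lower the shut gripper in front of the handle.

Request:
carry_out:
  rows:
    - [[10, 6, -40, 0, 0, 0, 0], [5, 5, -45, 0, 0, 0, 0], [0, 0, -40, 0, 0, 0, 0], [0, 0, 0, 0, 0, 0, 0], [0, 0, 0, 0, 0, 0, 0]]

```text
time_s: 19.7
tool_pos: [402.7, -37.4, 102.8]
orientation: [-3.14, 0.0, 1.648]
ft_force: [0.4, 0.5, 0.2]
opening: 0.2
finger_force: 0.0
```

Request:
carry_out:
  rows:
    - [[8, 0.6, 0, 0, 0, 0, 0], [8, 0.6, 0, 0, 0, 0, 0], [8, 0.6, 0, 0, 0, 0, 0], [8, 0.6, 0, 0, 0, 0, 0], [8, 0.6, 0, 0, 0, 0, 0], [8, 0.6, 0, 0, 0, 0, 0], [8, 0.6, 0, 0, 0, 0, 0], [8, 0.6, 0, 0, 0, 0, 0], [8, 0.6, 0, 0, 0, 0, 0], [8, 0.6, 0, 0, 0, 0, 0]]

```text
time_s: 20.7
tool_pos: [482.8, -31.2, 102.5]
orientation: [-3.141, -0.0, 1.649]
ft_force: [-4.3, 0.0, 2.1]
opening: 0.0
finger_force: 2.0
```

Request:
carry_out:
  rows:
    - [[6, 0.5, 0, 0, 0, 0, 0], [4, 0.3, 0, 0, 0, 0, 0], [3, 0.2, 0, 0, 0, 0, 0], [2, 0.2, 0, 0, 0, 0, 0], [2, 0.2, 0, 0, 0, 0, 0], [0, 0, 0, 0, 0, 0, 0]]

```text
time_s: 21.3
tool_pos: [499.7, -29.9, 102.6]
orientation: [3.141, 0.0, 1.649]
ft_force: [-1.7, -0.7, -1.9]
opening: -0.4
finger_force: 0.9
```

Request:
carry_out:
  rows:
    - [[2, 0.2, 0, 0, 0, 0, 0], [2, 0.2, 0, 0, 0, 0, 0], [2, 0.2, 0, 0, 0, 0, 0], [1, 0.1, 0, 0, 0, 0, 0], [0, 0, 0, 0, 0, 0, 0]]

```text
time_s: 21.8
tool_pos: [506.9, -29.2, 102.7]
orientation: [3.141, 0.0, 1.649]
ft_force: [-2.2, -0.2, -1.9]
opening: 0.1
finger_force: 1.1
```

Request:
carry_out:
  rows:
    - [[2, 0.2, 0, 0, 0, 0, 0], [2, 0.2, 0, 0, 0, 0, 0], [2, 0.2, 0, 0, 0, 0, 0], [0, 0, 0, 0, 0, 0, 0]]

```text
time_s: 22.2
tool_pos: [512.1, -28.8, 102.6]
orientation: [-3.14, 0.0, 1.648]
ft_force: [-3.8, -2.1, 0.8]
opening: -0.2
finger_force: 2.6
```

```bash
python3 - <<'E'
from look import *
can([(637,-117),(632,-53),(625,10),(622,74)],100,180)
for n in('scene','side'):
    im,d=env.snapshot(n); W=pts(n,d)
    m=(mask(im,'orange')>0)&(W[...,0]>380)&(W[...,0]<560)&(abs(W[...,1]+30)<70)&(W[...,2]>60)&(W[...,2]<145)
    P=W[m]; print(n,m.sum(),np.percentile(P,[3,50,97],axis=0).round(1).tolist())
E
```

```text
[512.1 -28.8 102.6] [-3.14   0.     1.648] [-3.8 -2.1  0.8] 22.2
scene [(array([ 636.5, -117.5]), np.int64(640), np.float64(100.0)), (array([631.1, -53.1]), np.int64(687), np.float64(100.0)), (array([624.2,   9.5]), np.int64(700), np.float64(100.0)), (array([621.4,  72. ]), np.int64(795), np.float64(100.0))]
side [(array([ 639.1, -116.3]), np.int64(339), np.float64(100.0)), (array([633.4, -52.1]), np.int64(465), np.float64(101.0)), (array([626.6,  10.6]), np.int64(579), np.float64(100.0)), (array([623.6,  73.2]), np.int64(865), np.float64(100.0))]
scene 349 [[525.8, -50.0, 93.8], [536.7, -23.6, 122.6], [540.1, -4.2, 134.0]]
side 286 [[523.4, -31.2, 75.9], [527.0, -8.3, 108.5], [536.8, -2.4, 131.5]]
```

Request:
carry_out:
  rows:
    - [[1, 0.1, 0, 0, 0, 0, 0], [1, 0.1, 0, 0, 0, 0, 0], [0, 0, 0, 0, 0, 0, 0]]

```text
time_s: 22.7
tool_pos: [512.2, -28.8, 102.5]
orientation: [-3.137, 0.0, 1.648]
ft_force: [-11.4, -3.3, 8.8]
opening: -0.0
finger_force: 6.5
```

Request:
carry_out:
  rows:
    - [[1, 0.1, 0, 0, 0, 0, 0], [0.5, 0, 0, 0, 0, 0, 0], [0, 0, 0, 0, 0, 0, 0]]

```text
time_s: 23.0
tool_pos: [512.2, -28.8, 102.5]
orientation: [-3.135, -0.0, 1.648]
ft_force: [-18.5, -3.3, 15.9]
opening: -0.2
finger_force: 9.4
```

The fence is at its hard stop, so I back off and lift away.

Request:
carry_out:
  rows:
    - [[-10, -0.7, 0, 0, 0, 0, 0], [-25, -2, 0, 0, 0, 0, 0], [-30, -2, 0, 0, 0, 0, 0], [-30, -2, 0, 0, 0, 0, 0], [-10, 0, 40, 0, 0, 0, 0], [0, 0, 40, 0, 0, 0, 0], [0, 0, 30, 0, 0, 0, 0], [0, 0, 0, 0, 0, 0, 0], [0, 0, 0, 0, 0, 0, 0]]

```text
time_s: 23.9
tool_pos: [412.3, -34.5, 213.5]
orientation: [3.138, -0.0, 1.649]
ft_force: [0.3, -0.2, -0.1]
opening: 0.0
finger_force: 0.0
```

```bash
python3 - <<'E'
from look import *
can([(637,-117),(632,-53),(625,10),(622,74)],100,180)
E
```

```text
[412.3 -34.5 213.5] [ 3.138 -0.     1.649] [ 0.3 -0.2 -0.1] 23.9
scene [(array([ 636.5, -117.7]), np.int64(632), np.float64(100.0)), (array([631.1, -53.2]), np.int64(689), np.float64(100.0)), (array([624.3,   9.5]), np.int64(693), np.float64(100.0)), (array([621.5,  72.1]), np.int64(792), np.float64(100.0))]
side [(array([ 638.9, -116.5]), np.int64(445), np.float64(100.0)), (array([633.5, -52. ]), np.int64(462), np.float64(100.0)), (array([586.4,  37. ]), np.int64(572), np.float64(100.0)), (array([623.6,  73.2]), np.int64(855), np.float64(100.0))]
```

View pics/last_scene.png

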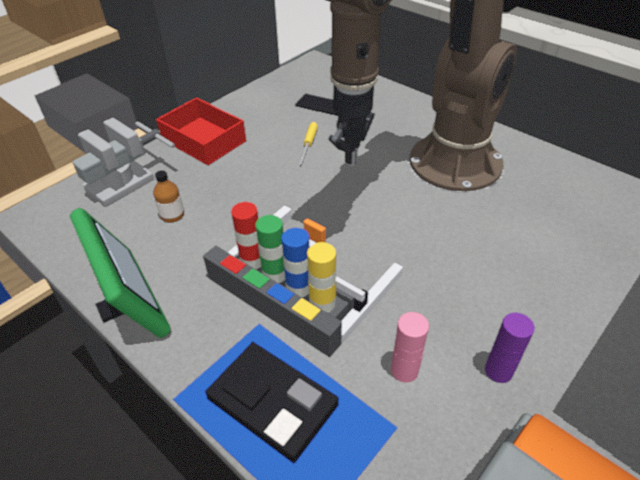

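The final view shows red, green, blue and yellow (245,215 to 322,260) standing upright, each in front of its own tile. The fence is home and the bottle is untouched at (168,198). The odd side-camera fit for blue is a bad fit: the scene camera puts the blue can where it was.

```bash
python3 -c "
from rig import env
print(env.hand_in())"
```

```text
the job is handed in; nothing more can be done
None
```

I handed the job in at about 24 s: the red, yellow and blue cans stand upright within about 2 mm of their places, the fence is home against its stop, and the green can and amber bottle were not disturbed.

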